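# Shut the beacon in its tin and hold the handheld radio over it

### The job

We are checking how well a tin screens a radio beacon: first set the copper lid on the open tin with the beacon in it, so that it sits fully home and level, and let go of it. Then draw the handheld radio up out of its charger, lay it over until it is level, and keep holding it still with its antenna directly over the covered tin, about 10 cm above the lid and touching nothing there; finish while holding it like that. Leave the tin where it stands and do not disturb the other things on the desk.

Things in the scene. Friction and masses are not known exactly. Their poses are not given: they have to be found in the camera images.
- tin: open round aluminium tin, loose, about 0.6 kg, outside diameter 84 mm, inside 76 mm, height 70 mm, with an orange beacon inside that stays below the lid (top 23 mm below the rim). Origin: centre of its underside, z up
- tin_rim (a point): centre of the tin's mouth, at rim height, 70 mm above the tin's origin
- lid: round lid, 0.1 kg, right way up on the desk. From below: aluminium plug diameter 71 mm (foot bevelled to 64), 8 mm high, goes into the tin's mouth; copper disc diameter 92 mm, 8 to 12 mm above the origin, rests on the rim; upright black knob diameter 22 mm, 12 to 42 mm above the origin. Origin: centre of the underside, z up; fully home it is 8 mm below the rim
- charger: grey desktop charger, fixed to the desk, 75 (x) x 95 (y) x 45 mm high, with a pocket 35 x 57 mm in its top, 30 mm deep (floor 15 mm above the desk), in which the radio stands upright and loose, 1.5 mm of play all round. Origin: centre of its underside; its front (-x) has a green and a red lamp
- radio: black handheld radio, 0.22 kg, upright and loose in the charger, lowest 30 mm in the pocket. Box 32 mm thick (x), 54 wide (y), 95 high (z); green display on its -x face. Origin: centre of the underside, z towards the antenna. On top a grey knob, diameter 12 mm, 8 mm tall, at x 4, y -14 mm, and the antenna
- radio_antenna (a point): middle of the stubby black antenna on the radio's top (diameter 11 mm, 40 mm long), at (6, 15, 115) mm in the radio's frame, z along it. It bars a gripper from straight above: take the body's sides 55 to 75 mm above its underside, tool leaning about 45 degrees, from the front (-x) or the radio's -y side
- mouse: bystander, leave alone: black computer mouse, 100 x 58 x 24 mm; origin at the underside
- battery: bystander, leave alone: spare battery pack lying flat, black with a yellow label, 55 x 90 x 22 mm; origin at the underside
- screwdriver: bystander, leave alone: screwdriver with a red handle, 170 mm, lying; origin at the underside
- mug: bystander, leave alone: blue mug, 76 mm across, 85 mm high; origin at the underside
- pen: bystander, leave alone: blue pen, 135 x 10 x 10 mm, lying; origin at the underside
There are look-alikes about, which are no part of the job. Leave any blue or purple look-alike of the charger alone.

How it is judged:
By the outcome, as a careful person would: the job done as asked, in the order asked, and still so for the second after the job is handed in, while the arm keeps its last pose, push and grip.
It also fails if it takes over 58 s, if anything falls off the work surface, if the arm or the gripper's body presses on something with over 40 N, if the wrist force passes 120 N, or if a joint passes its speed limit or range.

### The arm

A 7-joint arm with a two-finger parallel gripper is mounted at the origin on the work surface. World frame = base frame: x ahead of the robot, y to its left, z up, the work surface at z = 0. Lengths are in m, angles in rad, forces in N, time in s.
With the tool pointing down it reaches from about 0.425 to 1.025 m from the base axis. Payload 3.6 kg.
Tool frame: the origin (TCP) lies at the very end of the fingers, on their centre line; the grasp point (between the pads) lies 19 mm behind it; z points along the fingers, y is the line along which they close (so a half turn about z gives the same grasp; the last joint's range is limited). The gripper opens to 85 mm and grips with 20 to 120 N. Pads are 22 mm wide; open, the fingers measure 114 mm over their backs; the gripper's body (76 mm by 85 mm) begins 54 mm behind the grasp point. The pads swing forward as they close: fully open they stand 13 mm farther back than shut.
Start: joints at [1.151, 0.591, 0.048, 1.609, -0.033, 0.943, -0.034], TCP at [0.232, -0.687, 0.231] pointing down, gripper open.
Joint ranges: [-2.69, 2.69], [-0.47, 2.24], [-1.27, 1.36], [0.19, 2.51], [-1.53, 4.68], [0.08, 2.07], [-3.09, 3.09]. Speed limits (rad/s): [2.57, 2.57, 3.14, 3.14, 3.14, 3.14, 3.14].

### API

Orientations are given as a unit quaternion [x, y, z, w].
In Python, from plant import arm gives the robot as it stands. The module is installed in compiled form; this text tells all that it offers. Calls block until the motion is done:
- arm.goto(position, orientation): joint-space move of the TCP to a pose.
- arm.move_linear(position, frame=None, v=0.15, force_limit=None): straight line of the TCP; frame=None keeps the orientation; v is the mean speed in m/s. With force_limit (N) it stops when the force on the tool has changed by that much, and returns True; else False.
- arm.movej(angles): joint-space move.
- arm.move_gripper(opening, force=None): finger opening in m; force is the grip in N (None keeps the last); returns when the fingers have stopped.
- arm.dwell(seconds).
- arm.solve_ik(position, orientation): joint angles nearest the present ones, or None.
- arm.get_obs(): the state.
- arm.read_camera(name): name is "side" or "top" or "wrist"; returns a dict with "img" (384x512x3 uint8, red, green, blue), "range_z" (384x512 float32, m along the optical axis (not along the pixel's ray), 0 where there is no reading), "mtx" (3x3 intrinsics, pixels), "origin" and "rotation" of the camera in the world; the wrist camera has in their place "tool_from_camera" (4x4, takes a point from camera to tool coordinates, whose origin is the TCP and whose axes are the flange's). Camera axes: x right, y down, z forward; pixel columns grow to the right and rows downward; lengths in m; the calibration is good to about 2 mm. A picture is of the moment at which its call begins: read the wrist's pose just before it.
A pose or a line that the arm cannot do raises arm.PlanningError and nothing moves.
- arm.hand_in(): hands the job in; it is judged then, once.
Trained networks look in a picture, given as the dict that the camera call returned (one of the last four; its "shot" number tells which), for a name from the list of things; names that differ only in an ending like _2 or _b are one class to them, and where a whole thing is asked for, a point or a joint stands for the part that bears it (a point fixed in the world has none). Each returns a list of dicts, best first, with "p" (0 to 1); they miss things now and then, are a little off and sometimes report something else, mostly with a low value. They report only what shows in the picture. A call takes as long as a camera call. They do not tell look-alikes from the thing itself.
- arm.find_in(picture, target): "point" ([x, y, z] in m, in world coordinates, good to about 4 mm: the middle of the surface that is visible of it).
- arm.pinpoint(picture, target): "point" ([x, y, z] in m, in world coordinates, good to about 4 mm: a listed point, or the origin of a listed thing).
The state is a dict: "time_s": time; "qpos": joint angles; "dq": joint speeds; "joint_torque": joint torques, N m; "tool_pos": TCP position; "tcp_rot": TCP orientation; "wrist_force": force on the tool from outside, world axes, zero at the start; "wrist_torque": the same for the moment, N m; "grip_width": finger opening in m; "gripper_force": force on a finger pad.
Only numpy, scipy, OpenCV 4.12 (cv2) and the standard library are available. Lean on these libraries where they do the work, as an engineer would, in place of code of your own. Each camera call takes 0.05 s, during which the arm holds its last target. There are 200 camera calls.

## Working session

There is one attempt and no reset: what is moved stays moved. The work goes in short steps, each a Python script; the robot and the scene stay as the last script left them, time stands still between calls to the robot, and variables do not carry over. Pictures are saved under pics/ and viewed, at most 10 in all, crops included, and the job is handed in when it is done.

```bash
mkdir -p pics
cat > h.py <<'E'
import numpy as np, cv2
from plant import arm
from scipy.spatial.transform import Rotation as R
def cloud(c):
    z=c["range_z"];K=c["mtx"];v,u=np.mgrid[:z.shape[0],:z.shape[1]]
    P=np.stack([(u-K[0,2])*z/K[0,0],(v-K[1,2])*z/K[1,1],z],-1)
    W=P@np.array(c["rotation"]).T+np.array(c["origin"]); W[z==0]=np.nan
    return W
def px(c,p):
    q=np.array(c["rotation"]).T@(np.array(p)-np.array(c["origin"]));q=c["mtx"]@q
    return (q[:2]/q[2]).round().astype(int).tolist()
def save(n,img): cv2.imwrite("pics/"+n,img[...,::-1])
E
python3 - <<'E'
from h import *
t=arm.read_camera("top"); s=arm.read_camera("side")
for n,c in(("top",t),("side",s)):
    print(n,np.round(c["origin"],3).tolist())
    for k in["tin_rim","tin","lid","charger","radio","radio_antenna"]:
        print(k,[(np.round(d["point"],3).tolist(),round(d["p"],2),px(c,d["point"])) for d in arm.pinpoint(c,k)])
np.savez("t.npz",W=cloud(t),img=t["img"]);np.savez("s.npz",W=cloud(s),img=s["img"])
save("a.png",cv2.resize(t["img"],(800,600)));save("b.png",cv2.resize(s["img"],(800,600)))
print(arm.get_obs())
E
```

```text
top [0.355, -0.075, 0.901]Traceback (most recent call last):
  File "<stdin>", line 6, in <module>
  File "h.py", line 10, in px
    q=np.array(c["rotation"]).T@(np.array(p)-np.array(c["origin"]));q=c["mtx"]@q
      ~~~~~~~~~~~~~~~~~~~~~~~~~^^~~~~~~~~~~~~~~~~~~~~~~~~~~~~~~~~~~
ValueError: matmul: Input operand 1 has a mismatch in its core dimension 0, with gufunc signature (n?,k),(k,m?)->(n?,m?) (size 3 is different from 4)
```

```bash
sed -i 's/np.array(c\["rotation"\])/R.from_quat(c["rotation"]).as_matrix()/' h.py
python3 - <<'E'
from h import *
t=arm.read_camera("top"); s=arm.read_camera("side")
for n,c in(("top",t),("side",s)):
    print(n,np.round(c["origin"],3).tolist())
    for k in["tin_rim","tin","lid","charger","radio","radio_antenna","mug"]:
        print(k,[(np.round(d["point"],3).tolist(),round(d["p"],2),px(c,d["point"])) for d in arm.pinpoint(c,k)])
np.savez("t.npz",W=cloud(t),img=t["img"]);np.savez("s.npz",W=cloud(s),img=s["img"])
save("a.png",cv2.resize(t["img"],(800,600)));save("b.png",cv2.resize(s["img"],(800,600)))
print(arm.get_obs())
E
```

```text
top [0.355, -0.075, 0.901]
tin_rim [([0.505, -0.026, 0.072], 0.81, [231, 211])]
tin [([0.506, -0.027, -0.004], 0.93, [234, 216])]
lid [([0.515, 0.254, 0.001], 0.63, [126, 216])]
charger [([0.664, -0.387, -0.002], 0.95, [364, 153]), ([0.548, -0.259, -0.003], 0.59, [320, 197]), ([0.345, -0.178, -0.001], 0.57, [295, 276])]
radio [([0.548, -0.262, 0.011], 0.96, [323, 196])]
radio_antenna [([0.561, -0.252, 0.13], 0.75, [328, 179])]
mug [([0.694, -0.22, 0.001], 0.64, [302, 145])]
side [-0.004, 0.45, 0.805]
tin_rim [([0.507, -0.028, 0.068], 0.83, [253, 209]), ([0.696, -0.221, 0.004], 0.23, [257, 156])]
tin [([0.506, -0.025, 0.001], 0.56, [253, 229])]
lid [([0.516, 0.257, 0.001], 0.85, [152, 296])]
charger [([0.667, -0.387, 0.002], 0.97, [303, 137]), ([0.348, -0.177, 0.0], 0.84, [343, 232])]
radio [([0.55, -0.264, 0.017], 0.91, [306, 170])]
radio_antenna [([0.562, -0.255, 0.13], 0.72, [303, 136])]
mug [([0.695, -0.221, 0.003], 0.73, [257, 157]), ([0.517, 0.256, 0.004], 0.6, [152, 295]), ([0.549, -0.263, 0.013], 0.37, [306, 172])]
{'time_s': 0.95, 'qpos': array([ 1.15147926,  0.59118092,  0.04836354,  1.60849974, -0.03329019,
        0.94271861, -0.03370744]), 'dq': array([ 3.67623872e-04, -7.78626673e-05,  2.07703558e-03,  6.87151171e-04,
       -7.84441873e-04, -5.64405606e-04, -1.63903445e-04]), 'joint_torque': array([ 4.78684597e-04, -5.48642349e+01,  1.54652461e+00, -1.98544550e+01,
        9.39453486e-03,  1.55911825e-03,  1.09694730e-05]), 'tool_pos': array([ 0.23208218, -0.68684799,  0.23131538]), 'tcp_rot': array([ 9.86754727e-01,  1.62219321e-01, -6.27882206e-06,  4.53043764e-07]), 'wrist_force': array([-0.22451696,  0.74146923, -0.74993294]), 'wrist_torque': array([ 0.02087091,  0.02817004, -0.02854176]), 'gripper_force': 0.0, 'grip_width': 0.08496477594710033}
```

View pics/a.png

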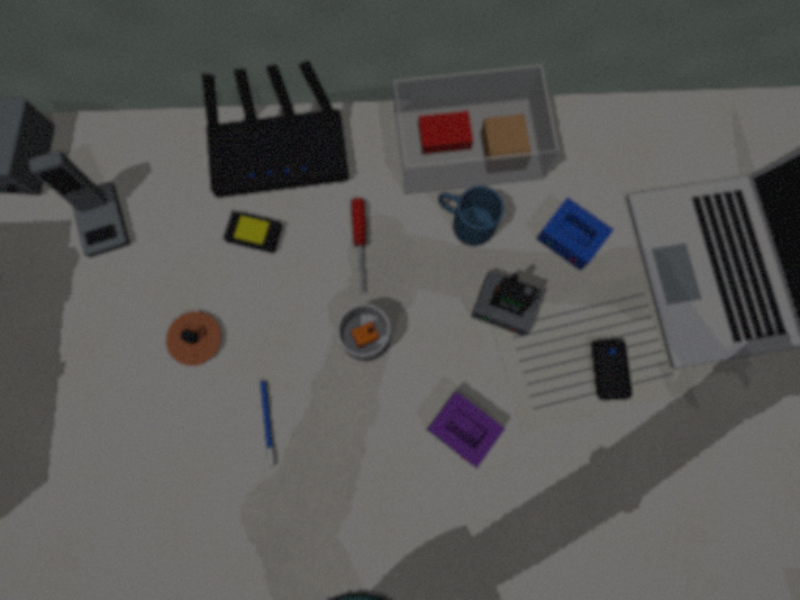

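View pics/b.png

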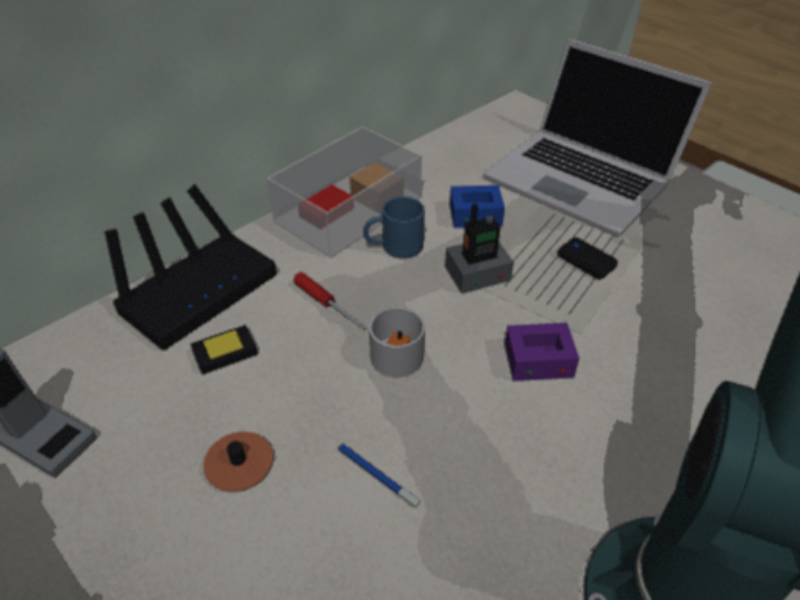

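Top view: lid (194,337), open tin (365,332), radio in the grey charger (508,300). Look-alikes: blue charger (575,233) and purple charger (466,428), both empty, plus a desk phone at far left and the mug (478,215) as a tin confuser. I choose the grey charger that holds the radio. Next I'll refine with depth and look at one close crop.

Run:
```python
from h import *
from scipy.optimize import least_squares
T=np.load("t.npz");S=np.load("s.npz")
def sel(W,c,r,z0,z1):
    P=W.reshape(-1,3);m=(np.hypot(P[:,0]-c[0],P[:,1]-c[1])<r)&(P[:,2]>z0)&(P[:,2]<z1);return P[m]
for n,D in(("t",T),("s",S)):
    W=D["W"]
    P=sel(W,(.506,-.027),.055,.062,.08)
    f=least_squares(lambda q:np.hypot(P[:,0]-q[0],P[:,1]-q[1])-.040,[.506,-.027],loss="soft_l1",f_scale=.002);print(n,"rim",f.x.round(4),len(P),np.median(P[:,2]))
    P=sel(W,(.515,.255),.06,.006,.02);h,_=cv2.convexHull(P[:,:2].astype(np.float32)),0;print("disc",cv2.minEnclosingCircle(h),np.median(P[:,2]))
    P=sel(W,(.515,.255),.05,.036,.05);print("knob",cv2.minEnclosingCircle(P[:,:2].astype(np.float32)),P.mean(0).round(4),len(P))
    P=sel(W,(.548,-.262),.075,.040,.05);print("chg",cv2.minAreaRect(P[:,:2].astype(np.float32)),len(P))
    P=sel(W,(.548,-.262),.05,.098,.114);print("radtop",cv2.minAreaRect(P[:,:2].astype(np.float32)),P.mean(0).round(4),len(P))
    P=sel(W,(.548,-.262),.08,.125,.16);print("ant",P.mean(0).round(4),P[:,2].max() if len(P) else 0,len(P))
    P=sel(W,(.548,-.262),.08,.056,.090);print("body",P.mean(0).round(4),len(P),cv2.minAreaRect(P[:,:2].astype(np.float32)) if len(P) else 0)
a=cv2.resize(T["img"][155:225,285:365],(480,420),interpolation=2);b=cv2.resize(S["img"][120:200,270:350],(420,420),interpolation=2)[:,:310]
save("c.png",np.hstack([a,b]))
```

```text
t rim [ 0.5068 -0.0273] 192 0.06926195371309879
disc ((0.5146384239196777, 0.25851988792419434), 0.046333927661180496) 0.011165164733653032
knob ((0.5140480995178223, 0.2574678063392639), 0.010869291611015797) [0.5138 0.2573 0.0407] 64
chg ((0.55022132396698, -0.2628077566623688), (0.09481137990951538, 0.07641442120075226), 66.58580780029297) 614
radtop ((0.549410343170166, -0.26246845722198486), (0.054101280868053436, 0.03328286483883858), 66.32618713378906) [ 0.5475 -0.2607  0.109 ] 287
ant [ 0.56   -0.25    0.1427] 0.1512228206519075 33
body [ 0.5388 -0.2539  0.0737] 91 ((0.5417972803115845, -0.252672016620636), (0.05951661616563797, 0.024064205586910248), 39.0715446472168)
s rim [ 0.506  -0.0264] 246 0.06730550212476483
disc ((0.5140270590782166, 0.25799760222435), 0.04677332192659378) 0.010780752968814755
knob ((0.5143056511878967, 0.25830352306365967), 0.01099918968975544) [0.513  0.2585 0.0406] 83
chg ((0.5493011474609375, -0.26295608282089233), (0.09715097397565842, 0.08102131634950638), 65.11990356445312) 419
radtop ((0.5486923456192017, -0.2616128623485565), (0.0531095415353775, 0.035602692514657974), 67.05387878417969) [ 0.5456 -0.257   0.1065] 203
ant [ 0.5592 -0.2489  0.1395] 0.1512150092915231 38
body [ 0.5414 -0.2519  0.0728] 224 ((0.540946900844574, -0.251508891582489), (0.059736765921115875, 0.030140606686472893), 37.53767395019531)
```

View pics/c.png

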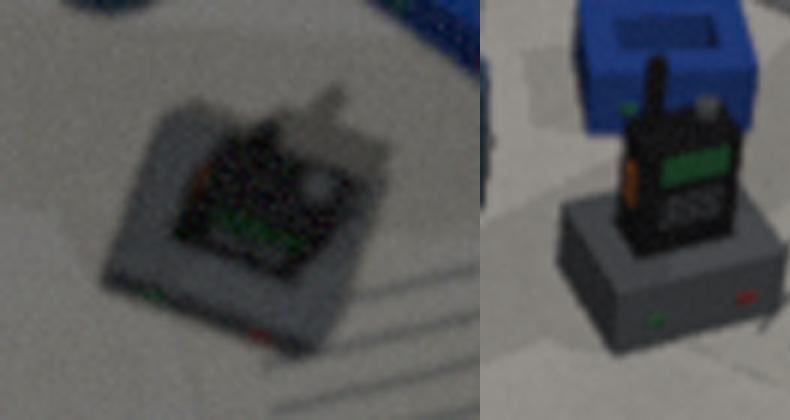

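The crop confirms the grey charger, with its green and red lamps facing front-left and the radio in it. The antenna is at crop (330,100), on the +y/+x side, which fits yaw ≈ -23.5°. Depth from both cameras agrees to about 1 mm. Now I'll check the radio poses by IK and do the lid.

```bash
cat >> h.py <<'E'
RIM=np.array([.5064,-.0269,.070]); LID=np.array([.5143,.2581,0.]); RAD=np.array([.5492,-.2624,.015]); YAW=np.radians(-23.5)
def down(a): # closing axis at angle a
    y=np.array([np.cos(a),np.sin(a),0]);z=np.array([0,0,-1.]);return R.from_matrix(np.c_[np.cross(y,z),y,z])
LEAN=np.radians(46)
def radio_grasp(flip): # tool pose in radio frame: from -x, closing along +-y
    z=np.array([np.sin(LEAN),0,-np.cos(LEAN)]);y=np.array([0,flip,0.])
    Rt=R.from_matrix(np.c_[np.cross(y,z),y,z]);return np.array([-.002,0,.065])+.019*z,Rt
E
python3 - <<'E'
from h import *
for a in (0,np.pi/2,np.pi):
    q=down(a).as_quat()
    for p in (LID+[0,0,.018],RIM+[0,0,.01]):print("lid",a,arm.solve_ik(p,q))
Rz=R.from_euler("z",YAW)
for f in(1,-1):
    p,r=radio_grasp(f);q=arm.solve_ik(RAD+Rz.apply(p),(Rz*r).as_quat());print("grasp",f,q)
    for h in np.radians([120,150,180,210,240]):
        # radio z-> horizontal dir h, radio -x face up
        z=np.array([np.cos(h),np.sin(h),0]);x=np.array([0,0,-1.]);Rr=R.from_matrix(np.c_[x,np.cross(z,x),z])
        o=np.array([*RIM[:2],.187])-Rr.apply([.006,.015,.115])
        print(" fin",np.degrees(h),arm.solve_ik(o+Rr.apply(p),(Rr*r).as_quat()))
E
```

```text
lid 0 [-0.35704763  0.73397944 -0.26207275  2.0562155   0.45481893  0.40611292
 -0.97586847]
lid 0 [ 0.15701516  0.57616044 -0.25958965  2.1910891   0.35583566  0.41306465
 -0.39021052]
lid 1.5707963267948966 [-0.10573545  0.80851018 -0.62811589  2.04499742  0.88588175  0.58088428
  0.20321099]
lid 1.5707963267948966 [ 0.37307261  0.62304458 -0.55656531  2.18180593  0.68032293  0.51212838
  0.86168603]
lid 3.141592653589793 [ 0.15391041  1.02038485 -1.07850979  2.03442616  1.20502609  0.93450921
  1.52439411]
lid 3.141592653589793 [-0.34274943  0.61052218  0.42237762  2.21267526 -0.60041757  0.42899649
 -2.57456912]
grasp 1 [ 1.10115119  1.06712478 -1.07534326  2.42336865  2.48432204  1.13036243
 -0.55209444]
 fin 119.99999999999999 [-1.09383738  0.89612419  1.18644735  2.32776038 -0.7939932   0.11856
 -2.061019  ]
 fin 150.0 [-0.02275211  0.46856738 -0.32568384  2.43507312  2.00488113  0.74535499
  2.00305194]
 fin 180.0 [ 0.57341143  0.56754976 -0.88167336  2.48619014  2.41661984  0.7227189
  2.3171477 ]
 fin 210.00000000000003 [ 0.8982393   0.6690406  -1.06458966  2.4334134   2.76681155  0.35676546
  2.63662663]
 fin 239.99999999999997 [ 0.89868075  0.64500069 -0.89082957  2.29950744 -1.11337108  0.25724514
  0.73464761]
grasp -1 [ 0.99087945  0.9521202  -0.88734234  2.42735811  2.57597318  1.03209991
  2.39617874]
 fin 119.99999999999999 [-0.88414703  0.64016765  0.75956213  2.32197849  1.23698991  0.33519259
 -0.94076779]
 fin 150.0 [ 0.50366226  0.68085002 -1.07164747  2.41463142  1.86386852  1.16075258
 -0.88759213]
 fin 180.0 [ 0.69088713  0.64945291 -1.06755585  2.48217301  2.29864536  0.81070886
 -0.6696562 ]
 fin 210.00000000000003 [ 0.8982393   0.6690406  -1.06458966  2.4334134   2.76681155  0.35676546
 -0.50496602]
 fin 239.99999999999997 [ 0.12655696  0.49923465  0.15516173  2.33194939 -1.51958908  0.80891653
 -2.02570998]
```

Run:
```python
from h import *
o=arm.get_obs();p=o["tool_pos"]
arm.move_linear([p[0],p[1],.38],v=.3)
q=down(np.pi/2).as_quat()
arm.goto(LID+[0,0,.16],q); arm.move_gripper(.055,40)
arm.move_linear(LID+[0,0,.07],v=.2)
print("hit",arm.move_linear(LID+[0,0,.018],v=.06,force_limit=8))
arm.move_gripper(0,40)
o=arm.get_obs();print(o["grip_width"],o["gripper_force"],o["tool_pos"],o["time_s"])
arm.move_linear(LID+[0,0,.16],v=.15)
arm.move_linear([RIM[0],RIM[1],.16],v=.2)
t=arm.read_camera("top");s=arm.read_camera("side");save("d.png",np.hstack([cv2.resize(t["img"][150:260,150:290],(400,314)),cv2.resize(s["img"][100:270,170:340],(314,314))]))
o=arm.get_obs();print(o["grip_width"],o["tool_pos"],o["time_s"])
for n,c in(("t",t),("s",s)):
    P=cloud(c).reshape(-1,3);L=o["tool_pos"]
    m=(np.hypot(P[:,0]-L[0],P[:,1]-L[1])<.06)&(P[:,2]>.146)&(P[:,2]<.158);print(n,m.sum(),cv2.minEnclosingCircle(P[m][:,:2].astype(np.float32)))
    print([(np.round(d["point"],4),round(d["p"],2)) for k in("lid","tin_rim") for d in arm.pinpoint(c,k)])
```

```text
hit False
0.02038020864639521 39.11010503768921 [0.51456773 0.25836845 0.01853977] 7.5333
0.02009487833987139 [ 0.50651226 -0.02564683  0.16022173] 10.3083
t 527 ((0.4950407147407532, -0.02448180317878723), 0.0433553010225296)
[(array([ 0.5056, -0.027 ,  0.1433]), 0.88), (array([ 0.5101, -0.0256,  0.0716]), 0.65)]
s 698 ((0.505720317363739, -0.025483544915914536), 0.04635751247406006)
[(array([ 0.5102, -0.0296,  0.1446]), 0.67), (array([ 0.5502, -0.2624,  0.0171]), 0.62), (array([ 0.5474, -0.2611, -0.0035]), 0.44), (array([ 0.5102, -0.0264,  0.0678]), 0.65)]
```

View pics/d.png

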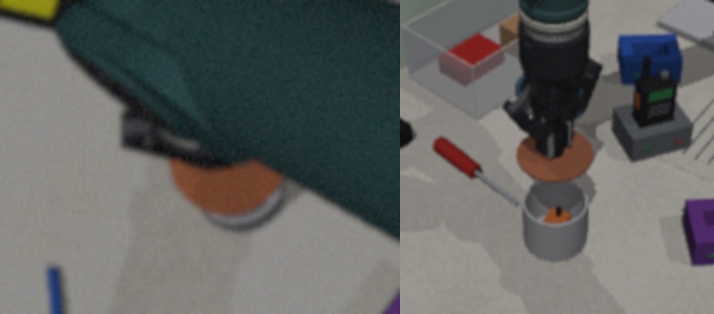

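The lid is held level above the tin (side crop (555,157) over (555,215)), and its centre is within about 1 mm of the tool. Now I'll insert it.

Run:
```python
from h import *
arm.move_linear([RIM[0],RIM[1],.105],v=.1)
h=arm.move_linear([RIM[0],RIM[1],.076],v=.03,force_limit=8)
o=arm.get_obs();print(h,o["tool_pos"],o["wrist_force"],o["time_s"])
```

```text
True [ 0.50619786 -0.02704011  0.08046514] [-0.86553653 -0.38989491  4.18106542] 11.975
```

Run:
```python
from h import *
arm.move_gripper(.06); p=arm.get_obs()["tool_pos"]
arm.move_linear([p[0],p[1],.20],v=.2)
# move to the radio pre-grasp
Rz=R.from_euler("z",YAW); g,r=radio_grasp(1); P=RAD+Rz.apply(g); a=(Rz*r).apply([0,0,1])
arm.goto([.42,-.20,.25],(Rz*r).as_quat()); arm.move_gripper(.085)
print(arm.get_obs()["qpos"].round(2))
t=arm.read_camera("top");s=arm.read_camera("side")
for n,c in(("t",t),("s",s)):
    W=cloud(c).reshape(-1,3);d=np.hypot(W[:,0]-RIM[0],W[:,1]-RIM[1])
    m=(d<.045)&(d>.02)&(W[:,2]>.06)&(W[:,2]<.09);A=np.c_[W[m][:,:2]-RIM[:2],np.ones(m.sum())]
    print(n,m.sum(),"plane",np.linalg.lstsq(A,W[m][:,2],rcond=None)[0])
    m=(d<.06)&(W[:,2]>.068)&(W[:,2]<.085);print(cv2.minEnclosingCircle(W[m][:,:2].astype(np.float32)))
    m=(np.hypot(W[:,0]-RAD[0],W[:,1]-RAD[1])<.05)&(W[:,2]>.098)&(W[:,2]<.114);print(m.sum(),cv2.minAreaRect(W[m][:,:2].astype(np.float32)) if m.any() else 0)
save("e.png",np.hstack([cv2.resize(t["img"][130:270,190:350],(400,350)),cv2.resize(s["img"][100:270,200:370],(350,350))]))
print(arm.get_obs()["time_s"])
```

```text
Traceback (most recent call last):
plant.PlanningError: the arm cannot take that pose within its joint ranges
```

Run:
```python
from h import *
print(arm.get_obs()["qpos"].round(2))
Rz=R.from_euler("z",YAW)
for f in(1,-1):
  g,r=radio_grasp(f); P=RAD+Rz.apply(g); a=(Rz*r).apply([0,0,1])
  for d in(0,.05,.08,.11,.14):
    for up in (0,.1):
      q=arm.solve_ik(P-d*a+[0,0,up],(Rz*r).as_quat());print(f,d,up,None if q is None else np.round(q,2))
```

```text
[ 0.8   0.63 -1.19  2.09  0.75  0.94  0.76]
1 0 0 [ 1.09  1.05 -1.06  2.42  2.49  1.12 -0.57]
1 0 0.1 [ 1.15  0.79 -1.13  2.4   2.31  0.89 -0.54]
1 0.05 0 [ 1.18  1.09 -1.26  2.5   2.37  1.22 -0.46]
1 0.05 0.1 [ 1.17  0.65 -1.13  2.46  2.29  0.8  -0.62]
1 0.08 0 None
1 0.08 0.1 [ 1.18  0.55 -1.11  2.49  2.3   0.72 -0.67]
1 0.11 0 None
1 0.11 0.1 None
1 0.14 0 None
1 0.14 0.1 None
-1 0 0 [ 1.    0.96 -0.9   2.43  2.57  1.04  2.41]
-1 0 0.1 [ 1.17  0.81 -1.16  2.4   2.29  0.92  2.63]
-1 0.05 0 [ 1.05  0.9  -1.    2.5   2.5   1.06  2.43]
-1 0.05 0.1 [ 1.21  0.69 -1.2   2.46  2.24  0.85  2.59]
-1 0.08 0 None
-1 0.08 0.1 [ 1.24  0.61 -1.22  2.48  2.23  0.79  2.56]
-1 0.11 0 None
-1 0.11 0.1 [ 1.29  0.51 -1.24  2.51  2.22  0.71  2.53]
-1 0.14 0 None
-1 0.14 0.1 None
```

Run:
```python
from h import *
p=arm.get_obs()["tool_pos"]; arm.move_linear([p[0],p[1],.27],v=.25)
Rz=R.from_euler("z",YAW); g,r=radio_grasp(1); P=RAD+Rz.apply(g); a=(Rz*r).apply([0,0,1])
arm.goto(P-.07*a+[0,0,.1],(Rz*r).as_quat()); arm.move_gripper(.085)
print(arm.get_obs()["qpos"].round(2))
t=arm.read_camera("top");s=arm.read_camera("side")
for n,c in(("t",t),("s",s)):
    W=cloud(c).reshape(-1,3);d=np.hypot(W[:,0]-RIM[0],W[:,1]-RIM[1])
    m=(d<.045)&(d>.02)&(W[:,2]>.06)&(W[:,2]<.09);A=np.c_[W[m][:,:2]-RIM[:2],np.ones(m.sum())]
    print(n,m.sum(),"plane",np.linalg.lstsq(A,W[m][:,2],rcond=None)[0] if m.any() else 0)
    m=(d<.06)&(W[:,2]>.068)&(W[:,2]<.085);print(cv2.minEnclosingCircle(W[m][:,:2].astype(np.float32)) if m.any() else 0)
save("e.png",np.hstack([cv2.resize(t["img"][130:270,190:350],(400,350)),cv2.resize(s["img"][100:270,200:370],(350,350))]))
print(arm.get_obs()["time_s"])
```

```text
[ 1.15  0.55 -1.07  2.48  2.33  0.72 -0.7 ]
t 854 plane [0.00012364 0.00080157 0.07358246]
((0.5060661435127258, -0.027876753360033035), 0.045936066657304764)
s 673 plane [ 0.01927264 -0.02368376  0.07223235]
((0.5059013366699219, -0.028125368058681488), 0.047596145421266556)
15.6333
```

View pics/e.png

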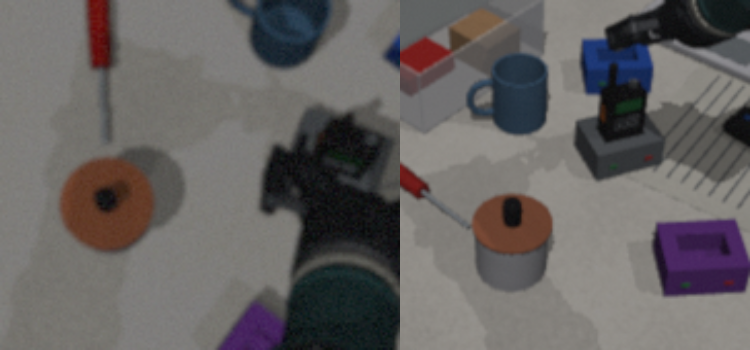

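The lid is home, level at z = 0.0736 m (top crop (105,203)), and the radio is untouched. Now I'll grasp the radio and draw it up.

Run:
```python
from h import *
Rz=R.from_euler("z",YAW); g,r=radio_grasp(1); P=RAD+Rz.apply(g); a=(Rz*r).apply([0,0,1])
arm.move_linear(P-.06*a,v=.15)
h=arm.move_linear(P,v=.06,force_limit=10)
o=arm.get_obs();print(h,o["tool_pos"]-P,o["wrist_force"])
if not h:
    arm.move_gripper(0.03,60); o=arm.get_obs();print(o["grip_width"],o["gripper_force"],o["wrist_force"])
    p=o["tool_pos"]
    if o["grip_width"]>.045:
        h=arm.move_linear(p+[0,0,.02],v=.04,force_limit=15)
        print("up",h,arm.get_obs()["wrist_force"])
        if not h: arm.move_linear(p+[0,0,.13],v=.12)
o=arm.get_obs();print(o["tool_pos"],o["grip_width"],o["wrist_force"],o["time_s"])
t=arm.read_camera("top");s=arm.read_camera("side")
for c in(t,s):print([(np.round(d["point"],3),round(d["p"],2)) for k in("radio","radio_antenna") for d in arm.pinpoint(c,k)])
save("f.png",np.hstack([cv2.resize(t["img"][110:250,230:390],(400,350)),cv2.resize(s["img"][50:220,220:390],(350,350))]))
```

```text
Traceback (most recent call last):
plant.PlanningError: the arm cannot follow that straight line within its joint ranges
```

```bash
cat > g.py <<'E'
from h import *
Rz=R.from_euler("z",YAW); g,r=radio_grasp(1); P=RAD+Rz.apply(g); a=(Rz*r).apply([0,0,1])
B=P-.035*a
arm.move_linear(B+[0,0,.1],v=.15)
try: arm.move_linear(B,v=.15)
except arm.PlanningError: print("goto");arm.goto(B,(Rz*r).as_quat())
h=arm.move_linear(P,v=.06,force_limit=10)
o=arm.get_obs();print(h,o["tool_pos"]-P,o["wrist_force"])
if not h:
    arm.move_gripper(0.03,60); o=arm.get_obs();print(o["grip_width"],o["gripper_force"],o["wrist_force"])
    p=o["tool_pos"]
    if o["grip_width"]>.045:
        h=arm.move_linear(p+[0,0,.02],v=.04,force_limit=15)
        print("up",h,arm.get_obs()["wrist_force"])
        if not h: arm.move_linear(p+[0,0,.13],v=.12)
o=arm.get_obs();print(o["tool_pos"],o["grip_width"],o["wrist_force"],o["time_s"],o["qpos"].round(2))
t=arm.read_camera("top");s=arm.read_camera("side")
for c in(t,s):print([(np.round(d["point"],3),round(d["p"],2)) for k in("radio","radio_antenna") for d in arm.pinpoint(c,k)])
save("f.png",np.hstack([cv2.resize(t["img"][110:250,230:390],(400,350)),cv2.resize(s["img"][50:220,220:390],(350,350))]))
E
python3 g.py
```

```text
False [-0.00013312  0.00027325 -0.00025571] [-0.46472545  0.88934557  0.52184378]
0.05352295129134454 62.88855314254761 [0.13717396 0.22272813 1.69124579]
up False [-0.20013513 -0.63155441 -1.02563981]
[ 0.55937492 -0.26663617  0.19634806] 0.053563653643598406 [-0.37348265  0.15934806 -1.12815194] 19.6833 [ 1.1   0.64 -1.01  2.39  2.33  0.73 -0.64]
[(array([ 0.547, -0.263,  0.141]), 0.56), (array([ 0.557, -0.254,  0.259]), 0.72)]
[(array([ 0.552, -0.263,  0.145]), 0.79), (array([ 0.556, -0.252,  0.257]), 0.88), (array([ 0.438, -0.426, -0.   ]), 0.3)]
```

View pics/f.png

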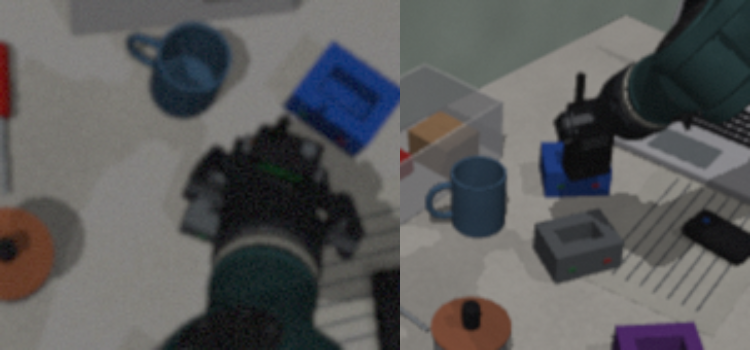

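The radio is held upright and is out of the charger (side crop antenna (580,90), pocket empty at (580,235)). Now I'll lay it over with joint 7 and carry it above the tin.

```bash
cat > k.py <<'E'
from h import *
TIN=np.array([.5061,-.0276])
def final(h,zc):
    g,r=radio_grasp(1); z=np.array([np.cos(h),np.sin(h),0]);x=np.array([0,0,-1.]);Rr=R.from_matrix(np.c_[x,np.cross(z,x),z])
    o=np.array([*TIN,zc])-Rr.apply([.006,.015,.115]); return o+Rr.apply(g),(Rr*r).as_quat(),Rr
E
python3 - <<'E'
from k import *
p=arm.get_obs()["tool_pos"]; arm.move_linear(p+[0,0,.08],v=.15)
q=np.array(arm.get_obs()["qpos"]); q[6]+=np.pi; arm.movej(q)
P,Q,_=final(np.radians(175),.25)
print(q.round(2),np.round(arm.solve_ik(P,Q),2))
arm.goto(P,Q)
o=arm.get_obs();print(o["tool_pos"]-P,o["grip_width"],o["wrist_force"],o["time_s"],o["qpos"].round(2))
t=arm.read_camera("top");s=arm.read_camera("side")
for c in(t,s):print([(np.round(d["point"],3),round(d["p"],2)) for k in("radio","radio_antenna","tin_rim") for d in arm.pinpoint(c,k)])
save("g.png",np.hstack([cv2.resize(t["img"][130:270,160:320],(400,350)),cv2.resize(s["img"][70:240,170:340],(350,350))]))
E
```

```text
[ 1.15  0.42 -1.    2.33  2.16  0.49  2.61] [ 0.75  0.48 -1.13  2.43  2.07  0.69  2.55]
[ 2.41897425e-04 -1.48871377e-03 -2.74180907e-06] 0.05327916067798089 [ 0.46634323 -0.19478857 -2.34799291] 24.2833 [ 0.75  0.48 -1.13  2.43  2.07  0.69  2.55]
[(array([ 0.624, -0.022,  0.251]), 0.65)]
[(array([ 0.623, -0.023,  0.257]), 0.66), (array([ 0.505, -0.033,  0.248]), 0.94), (array([ 0.508, -0.029,  0.068]), 0.81)]
```

View pics/g.png

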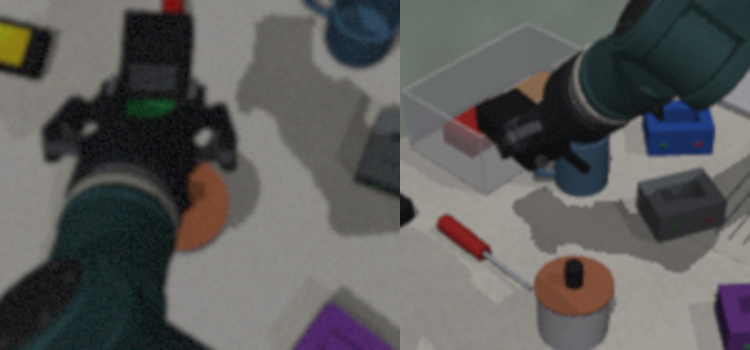

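The radio is level, display up, and the antenna (side crop (575,160)) points over the lid (575,285). Now I'll lower it and check tilt and position by depth.

Run:
```python
from k import *
P,Q,Rr=final(np.radians(175),.187)
print(arm.move_linear(P,v=.08,force_limit=12)); arm.dwell(.5)
o=arm.get_obs();print(o["tool_pos"]-P,o["grip_width"],o["wrist_force"],o["time_s"])
t=arm.read_camera("top");s=arm.read_camera("side")
org=np.array([*TIN,.187])-Rr.apply([.006,.015,.115])
for c in(t,s):
    print([(np.round(d["point"],4),round(d["p"],2)) for k in("radio","radio_antenna","tin_rim","lid") for d in arm.pinpoint(c,k)])
    L=Rr.inv().apply(cloud(c).reshape(-1,3)-org)
    m=(abs(L[:,0]+.016)<.008)&(abs(L[:,1])<.024)&(L[:,2]>.003)&(L[:,2]<.05)
    if m.sum()>20:print("face",m.sum(),np.linalg.lstsq(np.c_[L[m][:,1:],np.ones(m.sum())],L[m][:,0],rcond=None)[0])
    m=(abs(L[:,0]-.006)<.012)&(abs(L[:,1]-.015)<.012)&(L[:,2]>.1)&(L[:,2]<.15)
    if m.sum()>5:print("ant",m.sum(),L[m].mean(0),L[m][:,2].max(),np.polyfit(L[m][:,2],L[m][:,:2],1)[0])
save("i.png",cv2.resize(s["img"][90:260,170:340],(500,500)))
```

```text
False
[ 3.28772434e-05 -7.65266044e-05  1.48817536e-04] 0.05334621318047934 [-0.02896927  0.49653781 -1.7003552 ] 26.1167
[(array([ 0.6206, -0.0235,  0.1865]), 0.87), (array([ 0.5067, -0.0275,  0.0627]), 0.57)]
face 490 [ 0.00018502 -0.00475206 -0.01441655]
[(array([ 0.6229, -0.0234,  0.195 ]), 0.72), (array([ 0.5073, -0.0241,  0.0032]), 0.52), (array([ 0.5057, -0.0275,  0.1877]), 0.97), (array([ 0.5088, -0.0292,  0.0656]), 0.62), (array([ 0.5077, -0.0293,  0.061 ]), 0.57), (array([ 0.5061, -0.0284,  0.0624]), 0.97)]
face 285 [ 0.00106197 -0.00359467 -0.01364962]
ant 73 [0.0053368  0.01411181 0.11938811] 0.1346149205721953 [0.03800154 0.03226309]
```

View pics/i.png

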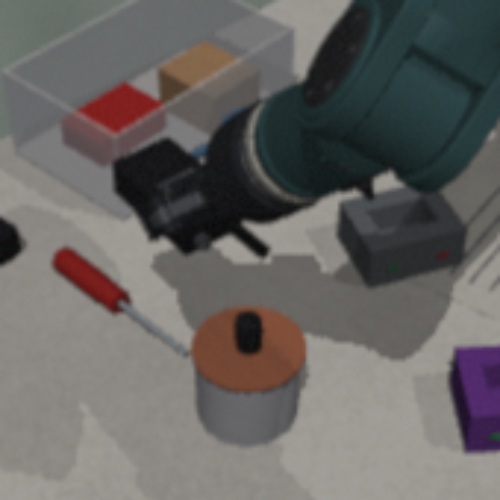

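The picture shows the radio level with its antenna (250,238) above the lid knob (248,330) and nothing touching. Tilt is about 0.3°, and the antenna is within 2 mm of the tin axis at z ≈ 0.187 m.

```bash
python3 -c "
from plant import arm
print(arm.hand_in())"
```

```text
the job is handed in; nothing more can be done
None
```

I handed the job in at about 26 s: the lid is on the tin, fully home and level, and the arm is holding the radio level and still. Its antenna is over the tin's centre, about 11 cm above the copper disc and 8 cm above the lid's knob.

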